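# Pack out the plaster mould

## Task

The two-part plaster mould in the plywood casting frame must not shift when it is filled, so close the open gap beside it: of the three wooden packing blocks, find the one that fits the gap snugly and slide it down, upright, until it stands on the frame's floor. Let go of it, and leave the other two blocks on the bench, outside the frame.

Things in the scene. Friction and masses are not known exactly. Their poses are not given: they have to be found in the camera images.
- gap (a point): middle of the open gap, on the floor (12 mm above the bench) of a fixed plywood frame, between its end wall (-y side) and a white plaster mould (+y side). 40 mm across (y axis), 110 mm long (x), closed at the x ends; anywhere along x will do. Mould and walls rise 36 mm above the floor; the gap's long edges are bevelled, making the mouth 64 mm across. Frame yaw up to 0.35 rad
- packer_thin_centre (a point): centre (half-way up) of a plain pale-wood packing block, the thinnest: 22 mm thick (its y axis), 50 mm long (x axis), 90 mm tall (z axis, up), about 64 g. It starts standing upright and loose on the bench among the other two blocks, at any place and turned by up to 0.4 rad
- packer_middle_centre (a point): centre (half-way up) of a plain pale-wood packing block, the middle one: 34 mm thick (its y axis), 50 mm long (x axis), 90 mm tall (z axis, up), about 99 g. It starts standing upright and loose on the bench among the other two blocks, at any place and turned by up to 0.4 rad
- packer_thick_centre (a point): centre (half-way up) of a plain pale-wood packing block, the thickest: 46 mm thick (its y axis), 50 mm long (x axis), 90 mm tall (z axis, up), about 135 g. It starts standing upright and loose on the bench among the other two blocks, at any place and turned by up to 0.4 rad
Not all that is in view belongs to the job. Leave any pink look-alike of the part that bears packer_thick_centre alone.

How it is judged:
By the outcome, as a careful person would: the job done as asked, in the order asked, and still so for the second after the job is handed in, with the robot touching nothing.
It also fails if it takes over 35 s, if anything falls off the work surface, if the arm or the gripper's body presses on something with over 40 N, if the wrist force passes 120 N, or if a joint passes its speed limit or range.

## Robot

A 7-joint arm with a two-finger parallel gripper is mounted at the origin on the work surface. World frame = base frame: x ahead of the robot, y to its left, z up, the work surface at z = 0. Lengths are in mm, angles in rad, forces in N, time in s.
With the tool pointing down it reaches from about 400 to 750 mm from the base axis. Payload 19.5 kg.
Tool frame: the origin (TCP) lies at the very end of the fingers, on their centre line; the grasp point (between the pads) lies manip.grip_point_offset behind it (manip.grip_point_offset is the distance from the TCP to the grasp point, in mm); z points along the fingers, y is the line along which they close (so a half turn about z gives the same grasp; the last joint's range is limited). The gripper opens to 85 mm and grips with 20 to 120 N. Pads are 22 mm wide; open, the fingers measure 114 mm over their backs; the gripper's body (76 mm by 85 mm) begins 54 mm behind the grasp point. The pads swing forward as they close: fully open they stand 13 mm farther back than shut.
Start: joints at [-1.333, 0.707, -0.028, 1.485, 0.022, 0.951, -0.075], TCP at [158.782, 552.615, 231.268] pointing down, gripper open.
Joint ranges: [-2.71, 2.71], [-0.32, 2.16], [-1.57, 1.52], [0, 2.45], [-1.46, 4.6], [0, 2.02], [-2.83, 2.83]. Speed limits (rad/s): [1.89, 1.89, 2.57, 2.57, 3.01, 3.01, 3.01].

## Interface

Orientations are given as a rotation vector (axis times angle).
In Python, from workcell import readout, cams, ticket, manip gives the robot as it stands.
- The arm moves only by the tool step_arm, never from a script. Its arguments are lists of equal length, an entry for each row: "linear": the shift along the tool's x, y, z in m, a list of three; "twist": the turn about the tool's z in rad; "hand": the gripper's target within -1 to 1 (fully open at 1, half-way at 0, shut at -1). In form: {"linear": [[tx, ty, tz], ...], "twist": [twist, ...], "hand": [hand, ...]}. A call has 1 to 20 rows; each row shifts and turns the commanded pose from where the row before left it, along the tool's axes as they then stand; what a row does not reach is not made up. A row lasts 1/8 s, in which the tool goes at most 62.5 mm and 10.7 degrees, less where a joint would pass 70% of its speed; a pose out of reach is approached as far as the arm can. A call is refused whole if a number of a shift passes 0.0625 or a number of a turn 0.188, either way. A call with a gripper value outside its range is refused whole. The fingers move at their own pace and stop on an object; "grip_force" is the grip in N (left out, the last holds). Time passes only in rows, so rows that do not move let the fingers close. It gives the time, the measured TCP pose, the force, the opening and the grip force at its end, in the units of the state.
- readout.observe(): the state, without advancing time (a new reading comes with each control period).
- cams.read_camera(name): name is "scene" or "side" or "wrist"; returns the picture (420x560x3 uint8, red, green, blue); there is no depth.
- cams.camera_model(name): a dict with "vfov" (degrees; the focal length in pixels is half the picture's height over the tangent of half this angle, whatever the lens; pixels are square), "cx", "cy" (the principal point, pixels), "view" (4x4, takes a point from world to camera coordinates). Camera axes: x right, y down, z forward; pixel columns grow to the right and rows downward; lengths in mm; the calibration is good to about 2 mm. A picture is of the moment at which its call begins: read the wrist's pose just before it. camera_model takes no time and is no camera call; for the wrist camera it gives the pose at the moment of the call.
- ticket.hand_in(): hands the job in; it is judged then, once.
The state is a dict: "time": time; "joint_pos": joint angles; "qvel": joint speeds; "tau": joint torques, N m; "position": TCP position; "orientation": TCP orientation; "force": force on the tool from outside, world axes, zero at the start; "moment": the same for the moment, N m; "opening": finger opening in mm; "gripper_force": force on a finger pad.
Only numpy, scipy, OpenCV 4.12 (cv2) and the standard library are available. Lean on these libraries where they do the work, as an engineer would, in place of code of your own. Each camera call takes 0.05 s, during which the arm holds its last target. There are 200 camera calls.

## Working session

There is one attempt and no reset: what is moved stays moved. The work goes in short steps, Python scripts to look and compute and a tool call to move; the robot and the scene stay as the last step left them, time stands still between calls to the robot, and variables do not carry over. Pictures are saved under pics/ and viewed, at most 10 in all, crops included, and the job is handed in when it is done.

Besides the shell and the picture viewer there is one more tool, called after "Request:" by a JSON object that holds its "api" and its "payload". step_arm: Moves the arm, as the interface text tells. Its arguments: {"type":"object","properties":{"linear":{"type":"array"},"twist":{"type":"array"},"hand":{"type":"array"},"grip_force":{"type":"number"}},"required":["linear","twist","hand"]}

```bash
mkdir -p pics; python3 - <<'E'
from workcell import readout,cams,manip
import cv2
print(readout.observe(), manip.grip_point_offset)
for n in ("scene","side","wrist"):
    m=cams.camera_model(n);print(n,m)
    cv2.imwrite(f"pics/{n}0.png",cams.read_camera(n)[:,:,::-1])
E
```

```text
{'time': 0.0, 'joint_pos': array([-1.33271093,  0.70707178, -0.02758258,  1.48499598,  0.02200984,
        0.95089123, -0.0755067 ]), 'qvel': array([ 1.44134494e-05, -2.75049593e-04,  6.07659978e-04,  6.06194122e-04,
       -5.40614591e-04, -2.86684479e-04,  7.03836608e-04]), 'tau': array([ 1.30747553e-04, -8.83214235e+01,  1.23462629e+00, -2.36156952e+01,
        1.69089949e-02,  6.79226650e-03, -2.91917308e-05]), 'position': array([158.73379835, 552.38668625, 230.84641111]), 'orientation': array([-4.38084125e-01, -3.11081219e+00,  1.66556826e-03]), 'force': array([ 0.08332588,  0.58668302, -0.22851563]), 'moment': array([-0.00486869, -0.08632929, -0.00708192]), 'gripper_force': 0.0, 'opening': 85.36681888368385} 18.700000000000003
scene {'vfov': 54.339448986211046, 'cx': 282.06914685213457, 'cy': 203.38022321318212, 'view': array([[-8.27736962e-01,  5.61064583e-01,  7.61935115e-03,
         5.20467376e+02],
       [ 4.50696052e-01,  6.72876832e-01, -5.86608760e-01,
        -1.74621919e+02],
       [-3.34252284e-01, -4.82123742e-01, -8.09834618e-01,
         1.03970920e+03],
       
[... 249 characters left out ...]
2e+02],
       [-2.69508289e-01,  7.18614816e-01, -6.41060082e-01,
         2.30214477e+02],
       [ 2.32284045e-01, -5.97525548e-01, -7.67468138e-01,
         9.16913589e+02],
       [ 0.00000000e+00,  0.00000000e+00,  0.00000000e+00,
         1.00000000e+00]])}
wrist {'vfov': 59.76054267383228, 'cx': 281.89843551906233, 'cy': 204.96586860836172, 'view': array([[ 2.76346594e-01,  9.61056916e-01, -1.47119564e-03,
        -5.73695179e+02],
       [ 9.19740271e-01, -2.64021573e-01,  2.90465905e-01,
        -3.65932948e+01],
       [ 2.78765840e-01, -8.16223813e-02, -9.56884211e-01,
         3.80174783e+02],
       [ 0.00000000e+00,  0.00000000e+00,  0.00000000e+00,
         1.00000000e+00]])}
```

View pics/scene0.png

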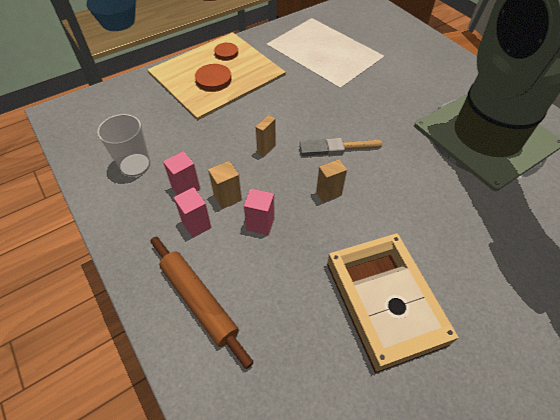

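View pics/side0.png

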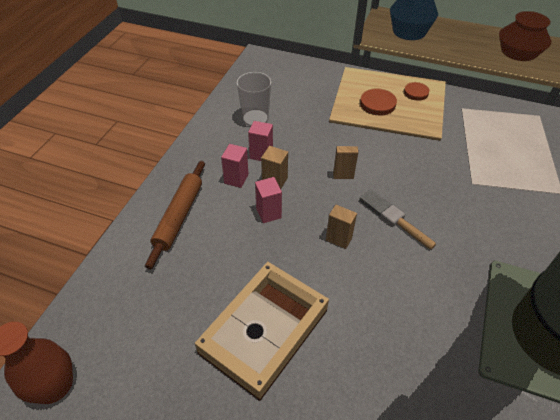

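Three candidates for the wanted block in scene view: wood blocks at (265,135) (looks thin), (225,185) and (331,181). Pink look-alikes at (181,174), (192,212) and (260,213) are not the target. The frame's gap is the dark opening at (373,267). Next I measure the top faces on the z=90 plane.

```bash
cat > h.py <<'E'
import numpy as np, cv2
from workcell import cams,readout
def ray(n,uv,z,m=None):
    m=m or cams.camera_model(n); f=210/np.tan(np.radians(m['vfov']/2)); V=m['view']
    uv=np.asarray(uv,float).reshape(-1,2)
    d=np.c_[(uv[:,0]-m['cx'])/f,(uv[:,1]-m['cy'])/f,np.ones(len(uv))]@V[:3,:3]
    c=-V[:3,:3].T@V[:3,3]
    return (c+d*((z-c[2])/d[:,2])[:,None])[:,:2]
def proj(n,P,m=None):
    m=m or cams.camera_model(n); f=210/np.tan(np.radians(m['vfov']/2)); V=m['view']
    q=np.asarray(P)@V[:3,:3].T+V[:3,3]
    return q[:,:2]/q[:,2:]*f+[m['cx'],m['cy']]
E
python3 - <<'E'
from h import *
pts={'scene':[(265,122),(224,170),(331,168)],'side':[(346,150),(275,154),(342,213)]}
for n in pts:
    im=cv2.imread(f'pics/{n}0.png'); 
    for p in pts[n]:
        c=im[p[1]-2:p[1]+3,p[0]-2:p[0]+3].reshape(-1,3).mean(0)
        big=cv2.resize(im,None,fx=4,fy=4,interpolation=cv2.INTER_CUBIC).astype(float)
        mk=(np.abs(big-c).max(2)<22).astype(np.uint8)
        k,l=cv2.connectedComponents(mk)
        lab=l[p[1]*4,p[0]*4]; m2=(l==lab).astype(np.uint8)
        cn=max(cv2.findContours(m2,0,1)[0],key=cv2.contourArea).reshape(-1,2)
        w=ray(n,(cn+.5)/4-.5,90).astype(np.float32)
        r=cv2.minAreaRect(w); print(n,p,c.round(),np.round(r[0],1),np.round(r[1],1),round(r[2],1))
s=cv2.imread('pics/scene0.png');a=cv2.resize(s[100:220,200:360],(800,600),interpolation=2)
a1=cv2.resize(s[100:220,200:360],(400,300),interpolation=2);b=cv2.resize(s[225:375,310:470],(400,375),interpolation=2)[:300]
t=cv2.imread('pics/side0.png');a2=cv2.resize(t[135:255,225:385],(400,300),interpolation=2);b2=cv2.resize(t[255:375,190:350],(400,300),interpolation=2)
cv2.imwrite('pics/c1.png',np.vstack([np.hstack([a1,b]),np.hstack([a2,b2])]))
E
```

```text
scene (265, 122) [ 96. 155. 205.] [ 494.3 -268.1] [47.7 20.1] 19.9
scene (224, 170) [100. 160. 211.] [ 646.4 -192.7] [44.5 48.4] 86.4
scene (331, 168) [ 96. 153. 202.] [451.  -75.1] [32.4 48.1] 81.7
side (346, 150) [ 85. 125. 162.] [ 493.5 -269.2] [48.3 21.4] 20.5
side (275, 154) [ 89. 132. 171.] [ 645.7 -193.2] [44.2 48. ] 85.9
side (342, 213) [ 84. 124. 161.] [449.9 -75.5] [32.9 49.3] 81.5
```

View pics/c1.png

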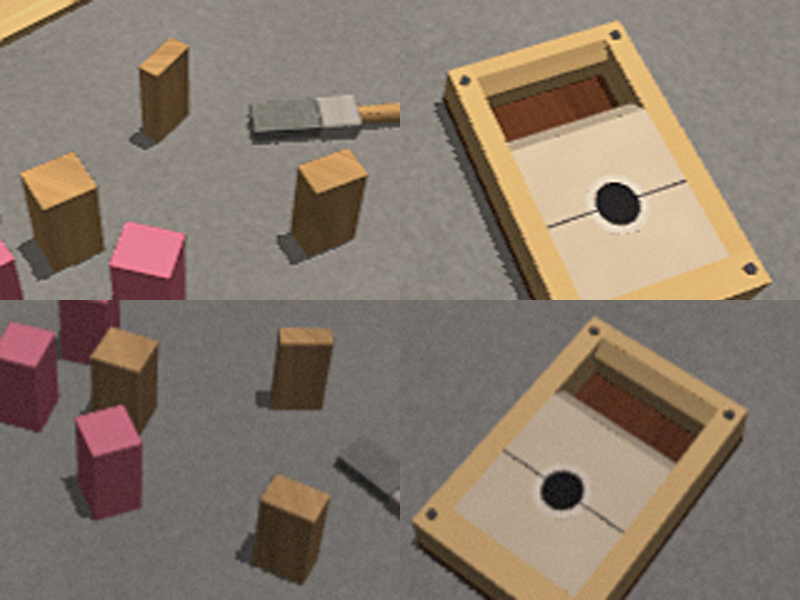

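The crops confirm the middle block: wood, top face about 33x49 mm, at scene pixel (331,168) and side pixel (342,213). The others measure 20 and 45 mm. Next I locate the frame from its screws and gap edges.

```bash
python3 - <<'E'
from h import *
A=ray('scene',[(336,257.4),(396,239),(450,332.2),(381,358)],48)
B=ray('side',[(321.2,300.6),(267.6,267),(202.4,340.6),(260,383)],48)
print(A.round(1),'\n',B.round(1))
C=ray('scene',np.array([(515,152),(645,112)])*[1,1]/2.5+[310-160,225],48)
# side mould top edge
D=ray('side',np.array([(675,470),(565,393)])/2.5+[190-160,255-120],48)
# wall inner top edge
E1=ray('scene',np.array([(478,100),(606,42)])/2.5+[150,225],48)
F=ray('side',np.array([(717,419),(600,345)])/2.5+[30,135],48)
print(C,D,E1,F)
for p in [A,B]:
    print('yaw',[np.arctan2(*(q[::-1])) for q in (p[0]-p[1],p[3]-p[2],)],[np.arctan2(*q[::-1])-np.pi/2 for q in (p[3]-p[0],p[2]-p[1])])
for n in('scene','side'): V=cams.camera_model(n)['view'];print(-V[:3,:3].T@V[:3,3])
E
```

```text
[[559.2  79. ]
 [436.3 112.7]
 [488.  299. ]
 [613.9 265.2]] 
 [[435.4 112.3]
 [558.2  77.1]
 [610.5 265.2]
 [485.5 299.8]]
[[565.39275663 144.80677162]
 [464.11411263 174.25983997]] [[458.04532741 170.68034636]
 [558.09139601 138.96764124]] [[561.17504666  97.03922177]
 [446.53682161 113.47496841]] [[441.94563391 119.36634729]
 [548.5830041   88.70243009]]
yaw [np.float64(-0.2676421836795277), np.float64(-0.2624067334987796)] [np.float64(-0.28564598152001897), np.float64(-0.2708002249231569)]
yaw [np.float64(2.862406718415811), np.float64(2.8711566068834893)] [np.float64(-0.26074423124010115), np.float64(-0.27134229806350496)]
[857.03666921 326.75172257 735.59213123]
[353.02291072 574.28001504 854.45657734]
```

View pics/wrist0.png

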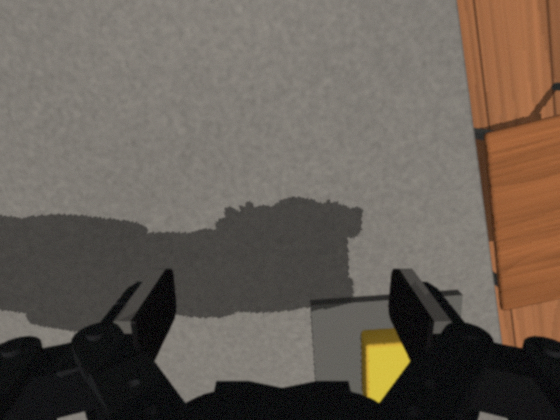

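The frame's yaw is about -0.268 rad, with the gap near (505,125). The tool is already nearly aligned, so I fly over the gap for a wrist view.

Request:
{"api": "step_arm", "payload": {"linear": [[-0.0375,-0.026,-0.002],[-0.0375,-0.026,-0.002],[-0.0375,-0.026,-0.002],[-0.0375,-0.026,-0.002],[-0.0375,-0.026,-0.002],[-0.0375,-0.026,-0.002],[-0.0375,-0.026,-0.002],[-0.0375,-0.026,-0.002],[-0.0375,-0.026,-0.002],[-0.0375,-0.026,-0.002],[-0.0375,-0.026,-0.002],[-0.0375,-0.026,-0.002],[0,0,0],[0,0,0]], "twist": [0,0,0,0,0,0,0,0,0,0,0,0,0,0], "hand": [1,1,1,1,1,1,1,1,1,1,1,1,1,1], "grip_force": 40}}

```text
time: 1.9
position: [504.7, 128.9, 255.1]
orientation: [-0.438, -3.11, -0.0]
force: [0.9, -0.6, -0.2]
opening: 85.4
gripper_force: 0.0
```

```bash
cat >> h.py <<'E'
from scipy.spatial.transform import Rotation as Ro
def togo(P,yang):  # target world TCP, tool-y angle(rad)
    s=readout.observe();R=Ro.from_rotvec(s['orientation']).as_matrix()
    a=np.arctan2(R[1,1],R[0,1])
    print('pos',s['position'].round(1),'tool shift mm',(R.T@(np.asarray(P)-s['position'])).round(1),'twist',round(a-yang,4),'tilt',R[2].round(4),'t',s['time'])
E
python3 - <<'E'
from h import *
import pickle
m=cams.camera_model('wrist');im=cams.read_camera('wrist')[:,:,::-1]
pickle.dump(m,open('w1.pkl','wb'));cv2.imwrite('pics/wrist1.png',im)
togo([450.5,-75.3,150],np.radians(81.6))
E
```

```text
pos [504.6 129.3 255.2] tool shift mm [  -4.3 -211.6  105.2] twist -0.132 tilt [ 5.e-04  1.e-04 -1.e+00] t 1.95
```

View pics/wrist1.png

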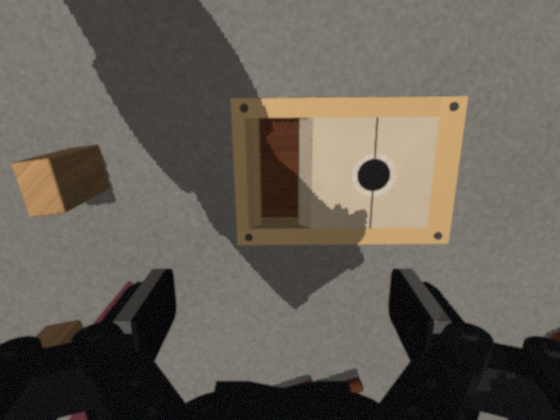

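The wrist picture shows the frame from above: brown gap floor at columns ~261-299 and rows ~118-218, mouth edges at columns ~249 and ~312. I fit these precisely from the brown mask.

```bash
python3 - <<'E'
from h import *
import pickle
m=pickle.load(open('w1.pkl','rb'));im=cv2.imread('pics/wrist1.png').astype(float)
h=cv2.cvtColor(im.astype(np.uint8),cv2.COLOR_BGR2HSV)
reg=np.zeros(im.shape[:2],bool);reg[105:235,240:320]=1
mk=((h[...,0]<14)&(h[...,1]>120)&reg).astype(np.uint8)
L,Rr=[],[]
for r in range(128,210,4):
    c=np.where(mk[r])[0]
    if len(c)>20: L.append((c.min()-.5,r));Rr.append((c.max()+.5,r))
wl,wr=ray('w',L,12,m),ray('w',Rr,12,m)
for w in(wl,wr):
    vx,vy,x0,y0=cv2.fitLine(w.astype(np.float32),2,0,.01,.01).ravel();print('edge yaw',np.arctan(vy/vx),(x0,y0))
y=-0.268;ax=np.array([np.cos(y),np.sin(y)]);ay=np.array([-np.sin(y),np.cos(y)])
print('v',np.median(wl@ay),np.median(wr@ay),np.std(wl@ay),np.std(wr@ay))
S=ray('w',[(244,107.5),(248.5,237),(437.5,235.5),(453.5,106)],48,m);print('screws',S.round(1),(S@ax).round(1),(S@ay).round(1))
for a,b in((1,0),(2,3)): d=S[a]-S[b];print(np.arctan2(d[1],d[0]))
M=ray('w',[(249,170),(312,170)],48,m);print('mouth v',M@ay)
E
```

```text
edge yaw -0.2766462 (np.float32(499.10367), np.float32(106.41906))
edge yaw -0.28504252 (np.float32(509.7491), np.float32(143.4984))
v 234.68429683329836 273.80004109566994 0.6212107385341017 0.524349419873308
screws [[433.8 112. ]
 [557.6  77.2]
 [609.5 264. ]
 [485.9 298.5]] [388.6 517.3 517.9 389.6] [222.8 222.1 416.  416.5]
-0.2737807249445184
-0.271554392231654
mouth v [225.22995312 286.46166308]
```

Request:
{"api": "step_arm", "payload": {"linear": [[-0.001,-0.0423,0.021],[-0.001,-0.0423,0.021],[-0.001,-0.0423,0.021],[-0.001,-0.0423,0.021],[0,-0.0423,0.021],[0,0,0],[0,0,0]], "twist": [0,0,0,0,0,-0.066,-0.066], "hand": [1,1,1,1,1,1,1]}}

```text
time: 2.82
position: [450.4, -75.3, 150.3]
orientation: [-0.227, -3.133, -0.0]
force: [0.2, 0.1, 0.5]
opening: 85.4
gripper_force: 0.0
```

```bash
python3 - <<'E'
from h import *
togo([450.5,-75.3,50],np.radians(81.6))
E
```

```text
pos [450.4 -75.3 150.3] tool shift mm [-1.000e-01 -0.000e+00  1.003e+02] twist 0.0018 tilt [ 3.e-04  2.e-04 -1.e+00] t 2.825
```

Request:
{"api": "step_arm", "payload": {"linear": [[0,0,0.025],[0,0,0.025],[0,0,0.025],[0,0,0.025],[0,0,0],[0,0,0],[0,0,0],[0,0,0],[0,0,0],[0,0,0],[0,0,0],[0,0,0]], "twist": [0,0,0,0,0,0,0,0,0,0,0,0], "hand": [1,1,1,1,1,-1,-1,-1,-1,-1,-1,-1], "grip_force": 40}}

```text
time: 4.32
position: [450.8, -76.0, 51.0]
orientation: [0.232, 3.132, -0.0]
force: [-1.5, -0.9, 12.1]
opening: 33.7
gripper_force: 39.1
```

Opening 33.7 mm confirms the middle block. Lifting.

Request:
{"api": "step_arm", "payload": {"linear": [[0,0,-0.015],[0,0,-0.03],[0,0,-0.03],[0,0,-0.025],[0,0,0],[0,0,0]], "twist": [0,0,0,0,0.066,0.064], "hand": [-1,-1,-1,-1,-1,-1]}}

```text
time: 5.08
position: [450.6, -76.0, 150.9]
orientation: [0.439, 3.11, -0.0]
force: [0.3, 0.4, -2.3]
opening: 33.9
gripper_force: 40.3
```

```bash
python3 - <<'E'
from h import *
togo([504.2,125.6,151],1.297); print(readout.observe()['opening'],readout.observe()['force'])
E
```

```text
pos [450.6 -76.  150.9] tool shift mm [ 4.300e+00  2.086e+02 -1.000e-01] twist -0.0064 tilt [-9.e-04  1.e-04 -1.e+00] t 5.075
33.85230856756243 [ 0.3278162   0.39773661 -2.34618929]
```

Request:
{"api": "step_arm", "payload": {"linear": [[0.001,0.025,0],[0.001,0.04,0],[0.001,0.045,0],[0.001,0.045,0],[0,0.035,0],[0,0.0185,0],[0,0,0.02],[0,0,0.02],[0,0,0]], "twist": [0,0,0,0,0,0,-0.006,0,0], "hand": [-1,-1,-1,-1,-1,-1,-1,-1,-1]}}

```text
time: 6.2
position: [503.3, 124.9, 109.7]
orientation: [-0.427, -3.111, 0.002]
force: [-0.2, -0.1, -1.1]
opening: 33.7
gripper_force: 40.3
```

```bash
python3 - <<'E'
from h import *
togo([504.2,125.6,63],1.297)
o=[]
for n,(x,y) in (("scene",(310,180)),("side",(190,210)),("wrist",(200,60))):
    im=cams.read_camera(n)[:,:,::-1]; cv2.imwrite(f'pics/{n}2.png',im); o.append(cv2.resize(im[y:y+180,x:x+160] if n!='wrist' else im[0:315,140:420],(264,297),interpolation=2))
cv2.imwrite('pics/c2.png',np.hstack(o))
E
```

```text
pos [503.3 124.9 109.7] tool shift mm [-0.7  1.  46.7] twist 0.0012 tilt [ 0.0016 -0.0015 -1.    ] t 6.2
```

View pics/c2.png

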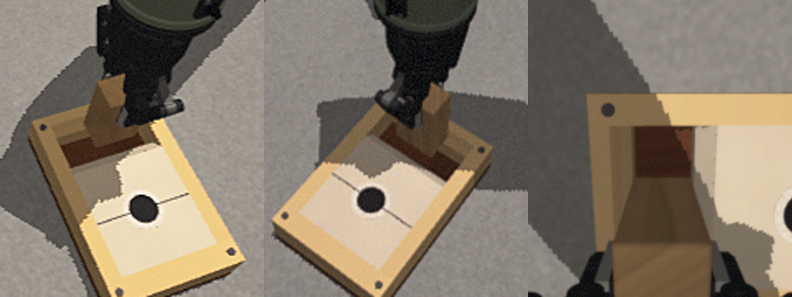

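The block sits over the gap, with its bottom edge (crop columns 637-693) matching the brown floor (636-693). Lowering it in stages.

Request:
{"api": "step_arm", "payload": {"linear": [[0,0.001,0.005],[0,0,0.008],[0,0,0.008],[0,0,0.008],[0,0,0.005],[0,0,0]], "twist": [0,0,0,0,0,0], "hand": [-1,-1,-1,-1,-1,-1]}}

```text
time: 7.1
position: [504.0, 126.6, 75.9]
orientation: [-0.426, -3.112, 0.001]
force: [0.0, -0.6, -1.3]
opening: 33.6
gripper_force: 40.3
```

Request:
{"api": "step_arm", "payload": {"linear": [[0,0,0.005],[0,0,0.005],[0,0,0.003],[0,0,0]], "twist": [0,0,0,0], "hand": [-1,-1,-1,-1]}}

```text
time: 7.6
position: [504.1, 126.6, 63.2]
orientation: [-0.426, -3.113, 0.0]
force: [0.8, -0.1, -0.8]
opening: 33.9
gripper_force: 40.5
```

Request:
{"api": "step_arm", "payload": {"linear": [[0,0,0.001],[0,0,0.001],[0,0,0]], "twist": [0,0,0], "hand": [-1,-1,-1]}}

```text
time: 7.98
position: [504.3, 126.6, 63.0]
orientation: [0.426, 3.111, 0.0]
force: [-9.4, -2.6, 44.4]
opening: 33.5
gripper_force: 45.6
```

It's on the floor. I relieve the push, release and rise.

Request:
{"api": "step_arm", "payload": {"linear": [[0,0,-0.0015],[0,0,0],[0,0,0],[0,0,0],[0,0,0],[0,0,0],[0,0,0],[0,0,-0.01],[0,0,-0.03],[0,0,-0.04],[0,0,-0.04],[0,0,-0.04],[0,0,0]], "twist": [0,0,0,0,0,0,0,0,0,0,0,0,0], "hand": [-1,-1,1,1,1,1,1,1,1,1,1,1,1]}}

```text
time: 9.6
position: [504.9, 126.9, 225.8]
orientation: [0.425, 3.108, 0.003]
force: [-0.4, -0.1, 0.1]
opening: 85.3
gripper_force: 0.0
```

```bash
python3 - <<'E'
from h import *
o=[]
for n,(x,y) in (("scene",(310,180)),("side",(190,210)),("wrist",(200,60))):
    im=cams.read_camera(n)[:,:,::-1]; o.append(cv2.resize(im[y:y+180,x:x+160] if n!='wrist' else im[0:315,140:420],(264,297),interpolation=2))
cv2.imwrite('pics/c3.png',np.hstack(o))
E
```

```text
(no output)
```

View pics/c3.png

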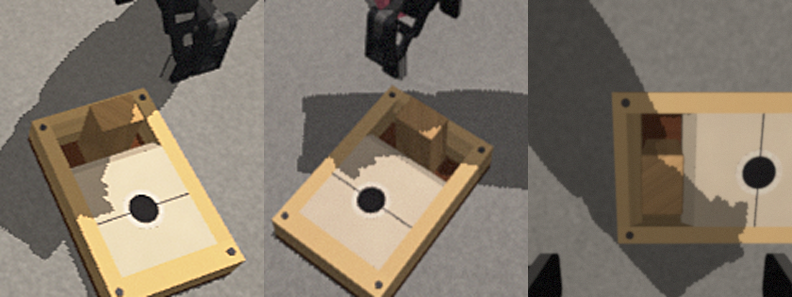

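The block stands upright in the gap (wrist crop (662,190)), its top level and square to the frame, and the gripper is clear. Handing in.

```bash
python3 -c "
from workcell import ticket;print(ticket.hand_in())"
```

```text
the job is handed in; nothing more can be done
None
```

The middle (34 mm) packing block stands upright on the frame's floor in the gap, released and clear of the gripper; I left the other two blocks untouched on the bench, and the job is handed in after about 10 s of robot time.

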